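# Seat the four-lug flange on the exciter mount

### The arm

A 6-joint arm with a two-finger parallel gripper is mounted at the origin on the work surface. World frame = base frame: x ahead of the robot, y to its left, z up, the work surface at z = 0. Lengths are in m, angles in degrees, forces in N, time in s.
With the tool pointing down it reaches from about 0.325 to 0.85 m from the base axis. Payload 4.4 kg.
Tool frame: the origin (TCP) lies on the centre line of the jaws, within the pads' length; the fingertips stand 8 mm ahead of it and the grasp point (between the pads) lies 11 mm behind it; z points along the fingers, y is the line along which they close (so a half turn about z gives the same grasp; the last joint's range is limited). The gripper opens to 94 mm and grips with 3 to 60 N. Pads are 16 mm wide; open, the fingers measure 119 mm over their backs; the gripper's body (75 mm by 177 mm) begins 78 mm behind the grasp point.
Start: joints at [-85.227, 11.837, 88.321, -0, 79.842, -8.623], TCP at [0.133, -0.559, 0.213] pointing down, gripper open.
Joint ranges: [-156.59, 156.59], [-49.26, 127.26], [12.9, 141.05], [-63.56, 243.56], [4.71, 150.69], [-161.64, 161.64]. Speed limits (degrees/s): [159.86, 159.86, 180, 180, 180, 180].

### API

Orientations are given as [roll, pitch, yaw] about the fixed x, y, z axes, in that order (R = Rz(yaw) Ry(pitch) Rx(roll)).
In Python, from station import manip gives the robot as it stands.
- The arm moves only by the tool shift_gripper, called after ">>>" as name(argument=value, ...) on one line, values as JSON. Schema: {"type":"object","properties":{"increments":{"type":"array","items":{"type":"number"},"minItems":5,"maxItems":40},"squeeze":{"type":"number"},"only":{"type":"string"},"quiet":{"type":"boolean"},"lines":{"type":"string"}},"required":["increments"],"additionalProperties":false}. increments is one flat list of numbers that holds 1 to 8 rows one after another, with no inner brackets; each row has 5 numbers: dx, dy, dz in fractions of the full range, 1 being 400 mm, then a turn about the tool's z in a scale on which 1.0 is 90 degrees, then the finger opening in m; each row is the pose to reach, as a shift and turn from the pose commanded when the call began, along the tool's axes at that moment; what a row does not reach only later rows make up. A row lasts 1/8 s, in which the tool goes at most 0.0625 m and 10.7 degrees, less where a joint would pass 70% of its speed; a pose out of reach is approached as far as the arm can. The fingers move at their own pace and stop on an object; squeeze is the grip in N (left out, the last holds). Time passes only in rows, so rows that do not move let the fingers close. The tool returns the time, the measured TCP pose, the force, the opening and the grip force at its end. only (a regular expression) keeps the lines of the reply that match it, lines (a string "A,B") keeps lines A to B, and quiet returns only ok. No shift or turn number may pass 1 either way. Input that does not fit is refused with a message, and nothing moves.
- manip.sense(): the state, without advancing time (a new reading comes with each control period).
- manip.grab_frame(name): name is "scene" or "top" or "wrist"; returns the picture (384x512x3 uint8, blue, green, red); there is no depth.
- manip.camera_model(name): a dict with "mtx" (3x3 intrinsics, pixels), "rvec" (rotation vector, rad) and "tvec" (3), from world to camera coordinates, as OpenCV has them. Camera axes: x right, y down, z forward; pixel columns grow to the right and rows downward; lengths in m; the calibration is good to about 2 mm. A picture is of the moment at which its call begins: read the wrist's pose just before it. camera_model takes no time and is no camera call; for the wrist camera it gives the pose at the moment of the call.
- manip.sign_off(): hands the job in; it is judged then, once.
The state is a dict: "time_s": time; "joint_positions": joint angles; "joint_velocities": joint speeds; "joint_torque": joint torques, N m; "ee_pos": TCP position; "eef_rot": TCP orientation; "contact_force": force on the tool from outside, world axes, zero at the start; "ft_torque": the same for the moment, N m; "grip_width": finger opening in m; "grip_force": force on a finger pad.
Only numpy, scipy, OpenCV 4.12 (cv2) and the standard library are available. Lean on these libraries where they do the work, as an engineer would, in place of code of your own. Each camera call takes 0.05 s, during which the arm holds its last target. There are 200 camera calls.

### The job

Put the aluminium flange with four lugs onto the black mounting block, turned so that the steel studs come up through the holes in its lugs and it sits flat and fully home round the hub, then let go. Lower it into place rather than dropping it, and leave the three-lug flange where it lies.

Things in the scene. Friction and masses are not known exactly. Their poses are not given: they have to be found in the camera images.
- flange4: Flange to fit, aluminium, 0.25 kg, collar up: tube 50 outside, bore 40 through, 55 tall; at its foot four lugs 8 thick, 90 deg apart, ending in eyes 30 outside, hole 20, centred 42 mm off axis along +x,+y,-x,-y (a quarter turn is the same). Origin on axis at underside, z up. Grip the collar's outside at any yaw; fingertips over 22 mm above the underside clear lugs and, once seated, studs.
- mount: Fixed black block 130x130x30 mm with round steel plate (d 120, 6 thick); its top is the seat, 36 mm above origin. On it a hub (d 26, 35 tall, top 15 tapering to d 12) and four studs (20 tall, d 14 for the lowest 6, tapering to d 5), 42 mm off axis along +x,+y,-x,-y, towards the block's sides. Origin on the hub axis at the underside, z up. Flange seated: its origin 36 mm above this.
- flange3: Bystander: the same aluminium flange and sizes but with three lugs 120 deg apart, the first along +x; wrong for the four studs. Lies flat, collar up. Origin on the axis at the underside.

How it is judged (in metres and radians):
At the end, for the whole second after the job is handed in: The four-lug flange rests on the mount: axis within 10 mm of the hub's, underside within 5 mm of the seat, tilt under 0.10 rad, holes within 0.21 rad of the studs (any quarter turn), at rest; the three-lug flange within 40 mm of its start (horizontal distance between flange4 and mount below 0.01 m and z of flange4 in the frame of mount between 0.031 and 0.041 m and angle between flange4's own z axis and vertical below 0.1 rad and (angle between the x axis of flange4 and the x axis of mount, either way round below 0.21 rad or angle between the x axis of flange4 and the x axis of mount, either way round above 1.36 rad) and linear speed of flange4 below 0.02 m/s and distance of flange3 from where it was at the start of the episode below 0.04 m); the robot touches nothing.
It fails at once if the four-lug flange is let go over the mount (within 50 mm of the hub's axis) more than 40 mm above its seat: dropped instead of lowered (horizontal distance between flange4 and mount below 0.05 m and z of flange4 in the frame of mount above 0.076 m and contact force between the fingers and flange4 below 0.05 N).
It fails at once if the three-lug flange is moved more than 40 mm (distance of flange3 from where it was at the start of the episode above 0.04 m).
It also fails if it takes over 40 s, if anything falls off the work surface, if the arm or the gripper's body presses on something with over 40 N, if the wrist force passes 120 N, or if a joint passes its speed limit or range.

## Working session

There is one attempt and no reset: what is moved stays moved. The work goes in short steps, Python scripts to look and compute and a tool call to move; the robot and the scene stay as the last step left them, time stands still between calls to the robot, and variables do not carry over. Pictures are saved under pics/ and viewed, at most 10 in all, crops included, and the job is handed in when it is done.

```bash
ls; mkdir -p pics
```

Run:
```python
from station import manip
import cv2,numpy as np
s=manip.sense();print(s['time_s'],s['ee_pos'],s['eef_rot'],s['grip_width'])
for n in("scene","top"):
    cv2.imwrite(f'pics/{n}0.png',manip.grab_frame(n));c=manip.camera_model(n)
    R=cv2.Rodrigues(np.array(c['rvec']))[0];print(n,-R.T@np.array(c['tvec']).ravel(),R[2],np.array(c['mtx'])[0,0])
```

```text
pics
station.py
0.0 [ 0.13314477 -0.55857871  0.21230812] [-1.79873518e+02 -1.87725199e-02  1.33968078e+01] 0.09391210850501587
scene [0.83067537 0.3931204  0.74277321] [-0.34936284 -0.46843649 -0.81148805] 377.9666068803405
top [0.39383678 0.01895183 0.84508312] [ 1.82933620e-01  8.92351369e-04 -9.83124862e-01] 445.5851860944027
```

View pics/scene0.png

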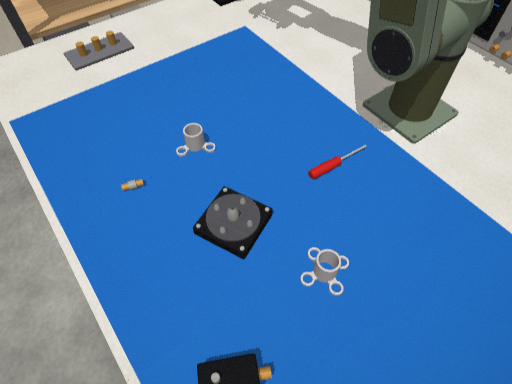

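View pics/top0.png

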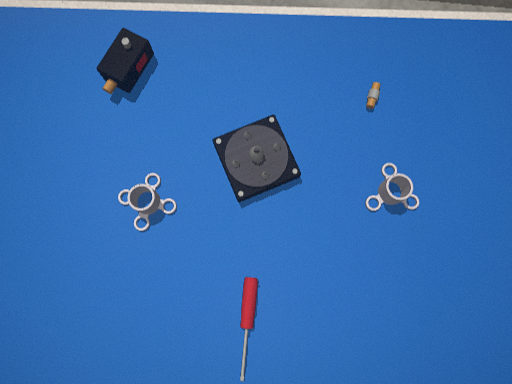

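The top view shows the four-lug flange at about (145,200), the mount with its hub at (257,157), and the three-lug flange at (397,188). In the scene view the four-lug flange is at (327,265) and the mount at (233,220).

Create h.py:
```python
import cv2,numpy as np
def P(c):
    R=cv2.Rodrigues(np.array(c['rvec'],float))[0];return np.array(c['mtx'],float)@np.c_[R,np.array(c['tvec'],float).ravel()]
def onplane(c,uv,z):
    R=cv2.Rodrigues(np.array(c['rvec'],float))[0];t=np.array(c['tvec'],float).ravel();o=-R.T@t
    d=R.T@np.linalg.solve(np.array(c['mtx'],float),[*uv,1]);return o+d*(z-o[2])/d[2]
def tri(c1,c2,a,b):
    X=cv2.triangulatePoints(P(c1),P(c2),np.array(a,float).reshape(2,1),np.array(b,float).reshape(2,1));return (X[:3]/X[3]).ravel()
```

Run:
```python
from h import *
from station import manip
for n,fb,mb in(("top",(110,165,75,75),(205,105,105,105)),("scene",(295,240,62,60),(188,180,92,82))):
    im=cv2.imread(f'pics/{n}0.png');hsv=cv2.cvtColor(im,cv2.COLOR_BGR2HSV)
    c=manip.camera_model(n)
    m=(hsv[...,1]<110).astype(np.uint8)*255
    print(n)
    for name,(x,y,w,h) in(("fl",fb),("mt",mb)):
        sub=m[y:y+h,x:x+w]
        if name=="mt": sub=((hsv[y:y+h,x:x+w,2]>110)&(sub>0)).astype(np.uint8)*255
        cs,hi=cv2.findContours(sub,cv2.RETR_CCOMP,cv2.CHAIN_APPROX_NONE)
        for k,q in zip(cs,hi[0]):
            M=cv2.moments(k);a=M['m00']
            if a<4: continue
            print(name,'hole' if q[3]>=0 else 'outer',a,np.round([M['m10']/a+x,M['m01']/a+y],1))
    for s,(x,y,w,h) in(("f",fb),("m",mb)):
        cv2.imwrite(f'pics/{n}_{s}.png',cv2.resize(im[y:y+h,x:x+w],(400,300 if 0 else int(400*h/w)),interpolation=cv2.INTER_CUBIC))
A=[cv2.resize(cv2.imread(f'pics/{n}_{s}.png'),(400,300)) for n in("top","scene") for s in "fm"]
cv2.imwrite('pics/quad.png',np.vstack([np.hstack(A[:2]),np.hstack(A[2:])]))
```

```text
top
fl outer 1460.5 [145.9 200.6]
fl hole 87.5 [141.4 222.6]
fl hole 84.5 [168.3 205.8]
fl hole 56.0 [124.5 196.9]
fl hole 199.5 [144.2 199.3]
fl hole 81.0 [152.4 180.1]
mt outer 15.0 [240.1 193. ]
mt outer 13.5 [294.4 170.8]
mt outer 8.0 [251.9 149.9]
mt outer 16.5 [218.1 140.7]
mt outer 13.5 [271.2 119.1]
scene
fl outer 1248.5 [325.3 268.7]
fl hole 71.5 [335.6 287.6]
fl hole 67.5 [306.9 278.6]
fl hole 74.0 [326.  265.5]
fl hole 40.5 [342.7 262.2]
fl hole 49.0 [313.4 253.3]
mt outer 10.5 [241.6 247.9]
mt outer 19.5 [222.2 229.6]
mt outer 9.0 [197.8 225.4]
mt outer 21.0 [249.2 223. ]
mt outer 87.0 [232.  213.8]
mt outer 8.0 [266.5 208.6]
mt outer 18.5 [216.  206.8]
mt outer 18.5 [242.  200.6]
mt outer 7.5 [224.6 189.4]
```

View pics/quad.png

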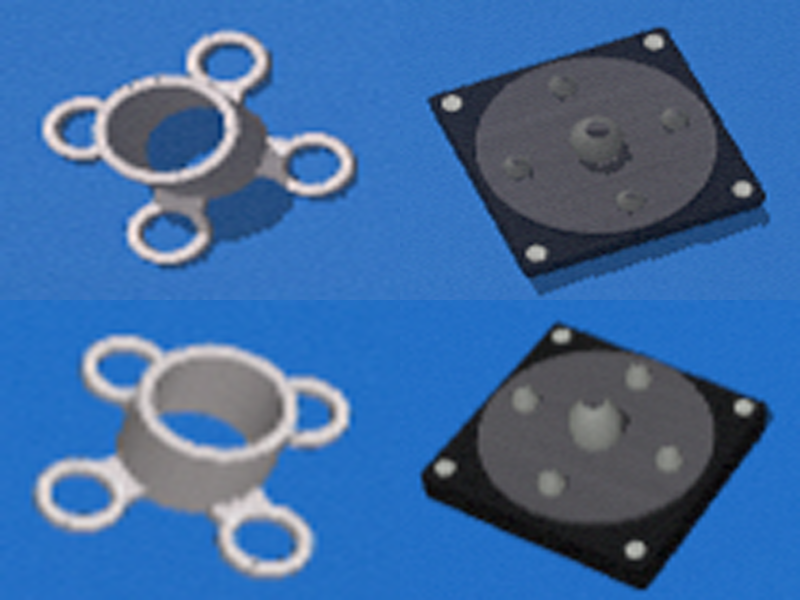

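Run:
```python
from h import *
from station import manip
T=manip.camera_model('top');S=manip.camera_model('scene')
F=[((152.4,180.1),(306.9,278.6)),((124.5,196.9),(335.6,287.6)),((141.4,222.6),(342.7,262.2)),((168.3,205.8),(313.4,253.3))]
M=[((218.1,140.7),(241.6,247.9)),((240.1,193),(266.5,208.6)),((294.4,170.8),(224.6,189.4)),((271.2,119.1),(197.8,225.4))]
for n,L,z in(('f',F,.005),('m',M,.031)):
    X=np.array([tri(T,S,a,b) for a,b in L]);print(n,X.round(4),'centre',X.mean(0).round(4))
    pt=np.array([onplane(T,a,z) for a,_ in L]);ps=np.array([onplane(S,b,z) for _,b in L])
    for nm,p in(('tri',X),('top',pt),('scene',ps)):
        c=p[:,:2].mean(0);d=p[:,:2]-c
        ang=np.degrees(np.arctan2(d[:,1],d[:,0]));e=ang-np.arange(4)*90-ang[0];e=(e+180)%360-180
        print(nm,c.round(4),np.hypot(*d.T).round(4),ang.round(1),'mean',(ang[0]+e.mean()).round(2))
```

```text
f [[0.568  0.2125 0.0065]
 [0.5339 0.2624 0.0082]
 [0.4847 0.2286 0.0064]
 [0.5192 0.1784 0.0069]] centre [0.5265 0.2205 0.007 ]
tri [0.5265 0.2205] [0.0423 0.0426 0.0425 0.0427] [-10.9  79.9 169.  -99.8] mean -10.42
top [0.5265 0.2213] [0.0423 0.0435 0.0417 0.0425] [ -11.1   80.4  170.3 -100.3] mean -10.17
scene [0.526  0.2196] [0.0426 0.0419 0.0438 0.0433] [-10.6  79.4 167.5 -98.9] mean -10.65
m [[ 0.6424  0.0874  0.0323]
 [ 0.5426  0.0422  0.0341]
 [ 0.588  -0.0579  0.0324]
 [ 0.6879 -0.0123  0.0332]] centre [0.6152 0.0149 0.033 ]
tri [0.6152 0.0149] [0.0775 0.0776 0.0777 0.0776] [  69.5  159.3 -110.5  -20.5] mean 69.45
top [0.6154 0.0152] [0.0775 0.0777 0.0778 0.078 ] [  69.5  159.2 -110.7  -20.5] mean 69.39
scene [0.615  0.0132] [0.0781 0.0779 0.0775 0.0777] [  69.4  159.9 -110.4  -20.5] mean 69.6
```

Both views agree. flange4 is at (0.5265, 0.2205) with yaw −10.4°. The mount is at (0.615, 0.015) with its studs at 24.45°. The triangulated heights and radii match the text. I'm moving above the flange.

Careful with the scale: shifts go in shares of 400 mm and turns go in shares of 90 degrees. That gives: -0.333 m is -0.8325, -0.292 m is -0.73.

>>> shift_gripper(increments=[0.0875,-0.105,0,0,0.094,0.175,-0.2075,0,0,0.094,0.265,-0.3125,0,0,0.094,0.3525,-0.4175,0,0,0.094,0.44,-0.52,0,0,0.094,0.5275,-0.625,0,0,0.094,0.615,-0.73,0,0,0.094,0.705,-0.8325,0,0,0.094], squeeze=20)

```text
time_s: 1.1
ee_pos: [0.3306, -0.1683, 0.2132]
eef_rot: [180.0, -0.0, 13.4]
contact_force: [1.5, -0.3, -0.5]
grip_width: 0.0941
grip_force: 0.0
```

>>> shift_gripper(increments=[0.0875,-0.105,0,0,0.094,0.175,-0.2075,0,0,0.094,0.265,-0.3125,0,0,0.094,0.3525,-0.4175,0,0,0.094,0.44,-0.52,0,0,0.094,0.5275,-0.625,0,0,0.094,0.615,-0.73,0,0,0.094,0.705,-0.8325,0,0,0.094])

```text
time_s: 2.1
ee_pos: [0.5278, 0.2209, 0.2129]
eef_rot: [180.0, 0.0, 13.4]
contact_force: [0.6, 0.0, -0.2]
grip_width: 0.0937
grip_force: 0.0
```

>>> shift_gripper(increments=[0,0,0,0,0.094,0,0,0,0,0.094])

```text
time_s: 2.35
ee_pos: [0.5268, 0.2188, 0.2126]
eef_rot: [180.0, 0.1, 13.4]
contact_force: [-0.0, 0.5, -0.0]
grip_width: 0.0942
grip_force: 0.0
```

Run:
```python
from station import manip
from h import *
import pickle
c=manip.camera_model('wrist');im=manip.grab_frame('wrist');cv2.imwrite('pics/w1.png',im);pickle.dump(c,open('w1.pkl','wb'))
s=manip.sense();print(s['ee_pos'],s['eef_rot'],s['joint_positions'])
```

```text
[0.52681763 0.21826122 0.2129186 ] [1.79974234e+02 8.88727099e-02 1.33638812e+01] [ 1.38247280e+01  1.13515333e+01  8.89645155e+01 -2.54547173e-02
  7.97730292e+01  9.04653658e+01]
```

View pics/w1.png

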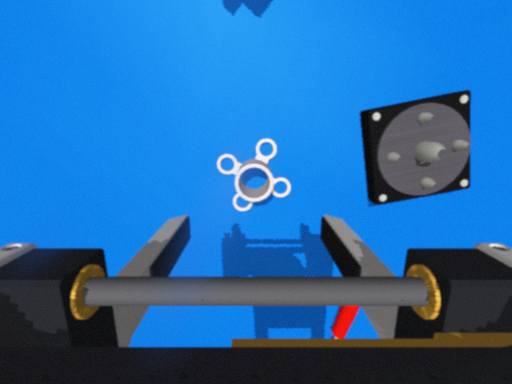

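The wrist view shows the flange's collar at (255,183), between the open jaws, with the mount clear at the right. I'll check the eye holes in this view before descending.

Run:
```python
from h import *
import pickle
c=pickle.load(open('w1.pkl','rb'));T=__import__('station').manip.camera_model('top')
im=cv2.imread('pics/w1.png');hsv=cv2.cvtColor(im,cv2.COLOR_BGR2HSV)
x,y,w,h=208,130,90,90
m=(hsv[y:y+h,x:x+w,1]<110).astype(np.uint8)*255
cs,hi=cv2.findContours(m,cv2.RETR_CCOMP,cv2.CHAIN_APPROX_NONE);H=[]
for k,q in zip(cs,hi[0]):
    M=cv2.moments(k);a=M['m00']
    if a<15 or q[3]<0: continue
    p=(M['m10']/a+x,M['m01']/a+y);H.append((a,p));print(a,np.round(p,1),onplane(c,p,.005).round(4))
x,y,w,h=355,85,120,125
m=((hsv[y:y+h,x:x+w,1]<110)&(hsv[y:y+h,x:x+w,2]>175)).astype(np.uint8)*255
cs,_=cv2.findContours(m,cv2.RETR_EXTERNAL,cv2.CHAIN_APPROX_NONE)
for k in cs:
    M=cv2.moments(k);a=M['m00']
    if a>15: p=(M['m10']/a+x,M['m01']/a+y);print('m',a,np.round(p,1),onplane(c,p,.031).round(4))
```

```text
98.0 [241.8 201.9] [0.4827 0.2281 0.005 ]
132.0 [280.  186.9] [0.518  0.1786 0.005 ]
459.0 [253.6 177.9] [0.5222 0.2193 0.005 ]
150.5 [227.  163.7] [0.5335 0.2612 0.005 ]
151.5 [265.9 148.6] [0.5671 0.2123 0.005 ]
m 20.0 [382.5 197.5] [0.5416 0.0412 0.031 ]
m 22.0 [463.7 182.6] [ 0.5871 -0.0589  0.031 ]
m 27.5 [376.1 116. ] [0.6419 0.0867 0.031 ]
m 28.5 [463.7  98.7] [ 0.6873 -0.0135  0.031 ]
```

Scaled: 0.179 m is 0.4475, -0.001 m is -0.0025.

>>> shift_gripper(increments=[0,-0.0025,0.125,0,0.094,-0.0025,-0.0025,0.25,0,0.094,-0.0025,-0.0025,0.35,0,0.094,-0.0025,-0.0025,0.4125,0,0.094,-0.0025,-0.0025,0.4475,0,0.094,-0.0025,-0.0025,0.4475,0,0.094])

```text
time_s: 3.15
ee_pos: [0.5257, 0.2189, 0.0341]
eef_rot: [180.0, 0.1, 13.3]
contact_force: [-0.3, -0.2, -0.1]
grip_width: 0.0943
grip_force: 0.0
```

>>> shift_gripper(increments=[0,0,0,0,0.045,0,0,0,0,0.045,0,0,0,0,0.045,0,0,0,0,0.045,0,0,0,0,0.045,0,0,0,0,0.045], squeeze=30)

```text
time_s: 3.9
ee_pos: [0.5264, 0.2201, 0.0346]
eef_rot: [-180.0, -0.0, 13.4]
contact_force: [-0.2, 0.6, 1.5]
grip_width: 0.0493
grip_force: 30.0
```

Scaled: 0.2206 m is 0.5515, -0.12 m is -0.3, -34.9 degrees is -0.3878.

>>> shift_gripper(increments=[0,0,-0.075,0,0.045,0,0,-0.175,0,0.045,0,0,-0.3,0,0.045,0.025,0.125,-0.3,-0.1,0.045,0.05,0.25,-0.3,-0.2,0.045,0.075,0.375,-0.3,-0.2889,0.045,0.0925,0.5,-0.3,-0.3878,0.045,0.0965,0.5515,-0.3,-0.3878,0.045])

```text
time_s: 4.9
ee_pos: [0.615, 0.0116, 0.1533]
eef_rot: [-179.9, 0.1, 48.1]
contact_force: [0.6, 0.8, -2.5]
grip_width: 0.0494
grip_force: 30.0
```

>>> shift_gripper(increments=[0,0,0,0,0.045,0,0,0,0,0.045,0,0,0,0,0.045])

```text
time_s: 5.28
ee_pos: [0.6144, 0.016, 0.1543]
eef_rot: [-180.0, 0.0, 48.4]
contact_force: [0.0, -0.1, -2.9]
grip_width: 0.0494
grip_force: 30.0
```

Run:
```python
from station import manip
from h import *
import pickle
A=[]
for n in('top','scene','wrist'):
    c=manip.camera_model(n);im=manip.grab_frame(n);cv2.imwrite(f'pics/{n}2.png',im);pickle.dump(c,open(f'{n}2.pkl','wb'));A.append(im)
cv2.imwrite('pics/q2.png',np.vstack([np.hstack([cv2.resize(A[0][90:240,180:380],(400,300)),cv2.resize(A[1][120:270,140:340],(400,300))]),np.hstack([cv2.resize(A[2],(400,300)),cv2.resize(A[2][90:240,156:356],(400,300))])]))
s=manip.sense();print(s['ee_pos'],s['eef_rot'],s['contact_force'])
```

```text
[0.61476122 0.01542431 0.15455041] [-1.79995123e+02 -5.89359753e-03  4.83765889e+01] [-0.01375946 -0.14115109 -2.57342563]
```

View pics/q2.png

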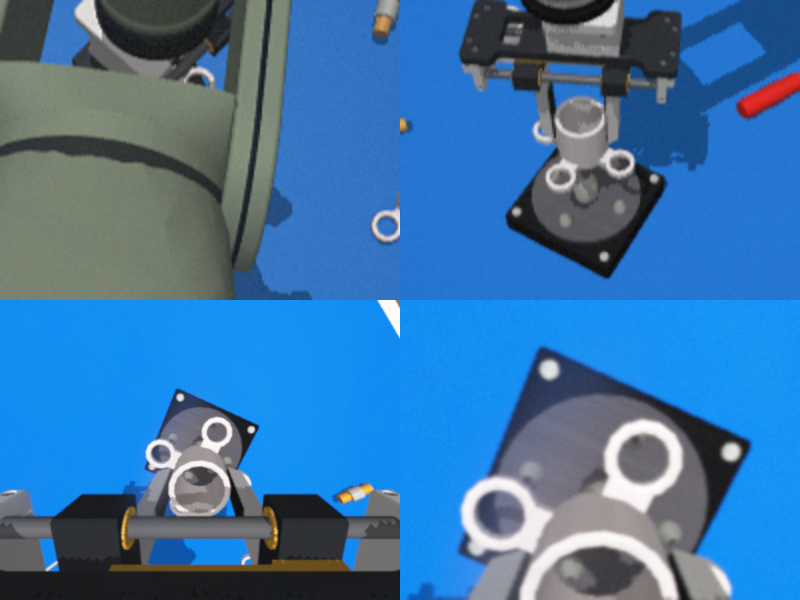

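The scene crop shows the held flange above the mount, with eyes at scene pixels of about (220,209) and (250,202). In the wrist view those eyes are at about (287,169) and (206,196). I'll triangulate both, with the mount's screws as a reference.

Run:
```python
from h import *
import pickle
seeds={'scene':[(220,209),(250,201.5)],'wrist':[(287,169),(206,196)]}
C={n:pickle.load(open(n+'2.pkl','rb')) for n in seeds};res={}
for n,L in seeds.items():
    im=cv2.imread(f'pics/{n}2.png');hsv=cv2.cvtColor(im,cv2.COLOR_BGR2HSV)
    big=cv2.resize(hsv,None,fx=4,fy=4,interpolation=cv2.INTER_CUBIC)
    for th in (165,185,200):
        m=((big[...,1]<90)&(big[...,2]>th)).astype(np.uint8)*255
        cs,hi=cv2.findContours(m,cv2.RETR_CCOMP,cv2.CHAIN_APPROX_NONE)
        for i,p in enumerate(L):
            for k,q in zip(cs,hi[0]):
                M=cv2.moments(k);a=M['m00']
                if q[3]<0 or a<500: continue
                g=(np.array([M['m10'],M['m01']])/a+.5)/4-.5
                if np.hypot(*(g-p))<6:
                    print(n,th,i,a/16,g.round(2),np.round(np.array(cv2.fitEllipse(k)[1])/4,1));res.setdefault((n,i),[]).append(g)
X=[tri(C['scene'],C['wrist'],np.mean(res['scene',i],0),np.mean(res['wrist',i],0)) for i in(0,1)]
for i in (0,1):
    print(X[i].round(4), 'rays z=.124:',onplane(C['scene'],np.mean(res['scene',i],0),.124).round(4),onplane(C['wrist'],np.mean(res['wrist',i],0),.124).round(4))
a,b=X;print('dist',np.linalg.norm(a-b),'want .0594')
d=(a-b)[:2];m=(a+b)[:2]/2;ang=np.degrees(np.arctan2(d[1],d[0]))+45 # a is first lug, b next ccw: a-b dir = lug1-45
th=np.radians(ang);print('yaw',ang,'centre',m-0.042/np.sqrt(2)*np.array([np.cos(th+np.pi/4),np.sin(th+np.pi/4)]))
```

```text
scene 165 0 68.5625 [219.79 207.98] [ 8.2 10.8]
scene 165 1 67.1875 [249.47 200.94] [ 8.3 10.4]
scene 185 0 76.65625 [219.78 207.91] [ 8.8 11.2]
scene 185 1 74.53125 [249.45 200.86] [ 8.8 10.8]
scene 200 0 83.5625 [219.8  207.84] [ 9.3 11.5]
scene 200 1 80.75 [249.41 200.81] [ 9.3 11.1]
wrist 165 1 447.75 [205.27 196.37] [22.4 25.4]
wrist 185 1 486.28125 [205.25 196.61] [23.8 26.1]
wrist 200 1 510.78125 [205.24 196.7 ] [24.5 26.6]Traceback (most recent call last):
  File "<stdin>", line 18, in <module>
KeyError: ('wrist', 0)
```

Run:
```python
from h import *
import pickle
C={n:pickle.load(open(n+'2.pkl','rb')) for n in('scene','wrist')}
im=cv2.imread('pics/wrist2.png')
hsv=cv2.cvtColor(im,cv2.COLOR_BGR2HSV);big=cv2.resize(hsv,None,fx=4,fy=4,interpolation=cv2.INTER_CUBIC);W=[]
for th in(140,165,200,215):
  m=((big[...,1]<90)&(big[...,2]>th)).astype(np.uint8)*255
  for k in cv2.findContours(m,cv2.RETR_LIST,cv2.CHAIN_APPROX_NONE)[0]:
    if cv2.contourArea(k)<4000: continue
    (x,y),ax,_=cv2.fitEllipse(k);g=(np.array([x,y])+.5)/4-.5
    if np.hypot(*(g-[282,169]))<15: print(th,g.round(2),np.round(np.array(ax)/4,1),cv2.contourArea(k)/16);W.append(g)
S=[(219.79,207.91),(249.44,200.87)]
w0=[g for g in W if 1]
W=[np.median(w0,0),np.array([205.25,196.56])];print(W)
X=[tri(C['scene'],C['wrist'],S[i],W[i]) for i in(0,1)]
for i in(0,1): print(X[i].round(4),'rays z=.124',onplane(C['scene'],S[i],.124).round(4),onplane(C['wrist'],W[i],.124).round(4))
a,b=X;d=(a-b)[:2];m=(a+b)[:2]/2;ang=np.degrees(np.arctan2(d[1],d[0]))+45
th=np.radians(ang+45);print('dist',np.linalg.norm(a-b),'yaw',ang,'centre',m-.042/2**.5*np.array([np.cos(th),np.sin(th)]))
```

```text
140 [277.14 168.75] [23.8 24.9] 466.59375
165 [277.2  168.84] [24.8 25.8] 501.125
165 [276.08 171.44] [38.4 47.2] 1385.34375
200 [277.23 168.94] [25.9 26.7] 543.84375
200 [276.26 171.19] [37.4 45.5] 1303.375
215 [277.23 168.94] [26.5 27.2] 564.84375
215 [276.29 171.14] [37.  44.9] 1270.15625
[array([277.13601685, 168.94151306]), array([205.25, 196.56])]
[0.6528 0.0334 0.128 ] rays z=.124 [0.6517 0.031  0.124 ] [0.6524 0.0328 0.124 ]
[0.5972 0.054  0.128 ] rays z=.124 [0.5957 0.0518 0.124 ] [0.5958 0.0537 0.124 ]
dist 0.05928784579201304 yaw 24.657913116529148 centre [0.61464785 0.01587113]
```

The held flange measures yaw 24.7° and centre (0.6146, 0.0159), against 24.45° and (0.6152, 0.0149) for the mount. The 3 mm stud clearance covers that, so I'm lowering.

Scaled: 0.07 m is 0.175, 0.02 m is 0.05.

>>> shift_gripper(increments=[0,0,0.05,0,0.045,0,0,0.1,0,0.045,0,0,0.1375,0,0.045,0,0,0.1625,0,0.045,0,0,0.175,0,0.045,0,0,0.175,0,0.045])

```text
time_s: 6.18
ee_pos: [0.6151, 0.0142, 0.0843]
eef_rot: [-180.0, 0.0, 48.3]
contact_force: [-0.2, 0.5, -3.1]
grip_width: 0.0495
grip_force: 30.0
```

>>> shift_gripper(increments=[0,0,0.01,0,0.045,0,0,0.02,0,0.045,0,0,0.0275,0,0.045,0,0,0.0325,0,0.045,0,0,0.0325,0,0.045,0,0,0.0325,0,0.045])

```text
time_s: 6.92
ee_pos: [0.6151, 0.0143, 0.0715]
eef_rot: [180.0, -0.0, 48.3]
contact_force: [-0.0, 0.6, -3.3]
grip_width: 0.0491
grip_force: 30.0
```

Scaled: 0.0015 m is 0.0038, 0.001 m is 0.0025.

>>> shift_gripper(increments=[0,0,0.0025,0,0.045,0,0,0.0038,0,0.045,0,0,0.0038,0,0.045])

```text
time_s: 7.3
ee_pos: [0.6153, 0.0143, 0.0706]
eef_rot: [180.0, -0.0, 48.3]
contact_force: [-1.8, -0.2, 0.3]
grip_width: 0.0494
grip_force: 30.0
```

>>> shift_gripper(increments=[0,0,0,0,0.06,0,0,0,0,0.08,0,0,0,0,0.094,0,0,0,0,0.094,0,0,0,0,0.094,0,0,0,0,0.094])

```text
time_s: 8.05
ee_pos: [0.615, 0.0143, 0.07]
eef_rot: [180.0, -0.0, 48.3]
contact_force: [-0.1, 0.9, -0.2]
grip_width: 0.0937
grip_force: 0.0
```

>>> shift_gripper(increments=[0,0,-0.05,0,0.094,0,0,-0.125,0,0.094,0,0,-0.225,0,0.094,0,0,-0.325,0,0.094,-0.125,0,-0.325,0,0.094,-0.25,0,-0.325,0,0.094,-0.25,0,-0.325,0,0.094,-0.25,0,-0.325,0,0.094])

```text
time_s: 9.05
ee_pos: [0.5494, -0.0603, 0.2013]
eef_rot: [179.9, -0.1, 48.3]
contact_force: [0.1, -0.1, -0.6]
grip_width: 0.0939
grip_force: 0.0
```

Run:
```python
from station import manip
import cv2,numpy as np
A=[]
for n in('top','scene','wrist'):
    im=manip.grab_frame(n);cv2.imwrite(f'pics/{n}3.png',im);A.append(im)
cv2.imwrite('pics/q3.png',np.vstack([np.hstack([cv2.resize(A[0],(400,300)),cv2.resize(A[1][150:270,155:315],(400,300),interpolation=2)]),np.hstack([cv2.resize(A[2],(400,300)),cv2.resize(A[1],(400,300))])]))
```

```text
(no output)
```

View pics/q3.png

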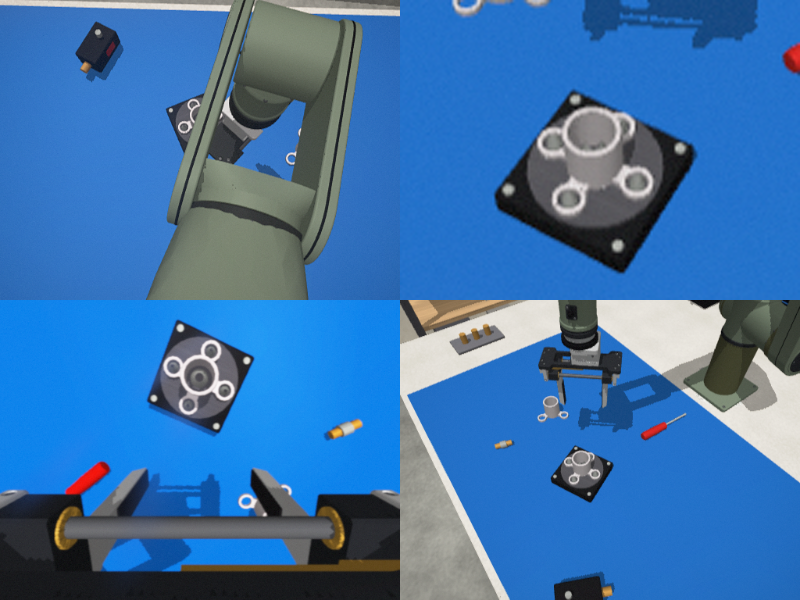

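The wrist panel (flange at about (197,377)) and the scene crop (about (592,160)) show the flange flat and central round the hub, with studs in all four eyes. The three-lug flange hasn't moved and the arm is clear. When I lowered it, the force went from −3.1 N to about 0 right at seat height, so it is home.

```bash
python3 -c "
from station import manip
print(manip.sign_off())"
```

```text
the job is handed in; nothing more can be done
None
```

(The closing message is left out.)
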